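Plug the ports of a rebuilt pump

ROBOT

A 6-joint arm with a two-finger parallel gripper is mounted at the origin on the work surface. World frame = base frame: x ahead of the robot, y to its left, z up, the work surface at z = 0. Lengths are in m, angles in degrees, forces in N, time in s.
With the tool pointing down it reaches from about 0.375 to 0.9 m from the base axis. Payload 3.1 kg.
Tool frame: the origin (TCP) lies between the finger pads; the fingertips stand 11 mm ahead of it and the grasp point (between the pads) lies 8 mm behind it; z points along the fingers, y is the line along which they close (so a half turn about z gives the same grasp; the last joint's range is limited). The gripper opens to 87 mm and grips with 3 to 60 N. Pads are 19 mm wide; open, the fingers measure 117 mm over their backs; the gripper's body (75 mm by 190 mm) begins 51 mm behind the grasp point.
Start: joints at [-81.79, 30.224, 82.088, -0, 67.689, -10.227], TCP at [0.198, -0.593, 0.204] pointing down, gripper open.
Joint ranges: [-176.69, 176.69], [-43.24, 126.21], [12.49, 139.97], [-82, 262], [0, 151.66], [-163.58, 163.58]. Speed limits (degrees/s): [159.86, 159.86, 180, 180, 180, 180].

INTERFACE

Orientations are given as a 3x3 rotation matrix whose columns are the frame's x, y, z axes.
In Python, from rig import bot, viewer, workorder, models gives the robot as it stands.
- The arm moves only by the shell command python3 -m jog 'ROWS'. ROWS is JSON, a list of rows, each a list of 7 numbers: the opening, from 0 (shut) to 1 (fully open), then the shift along the tool's x, y, z in m, then the turn, a rotation vector about the tool's x, y, z in degrees. In form: [[claw, x, y, z, ax, ay, az], ...]. A call has 1 to 20 rows; each row is the pose to reach, as a shift and turn from the pose commanded when the call began, along the tool's axes at that moment; what a row does not reach only later rows make up. A row lasts 1/8 s, in which the tool goes at most 62.5 mm and 10.7 degrees, less where a joint would pass 70% of its speed; a pose out of reach is approached as far as the arm can. A call with a gripper value outside its range is refused whole. The fingers move at their own pace and stop on an object; the grip force is fixed at half the most. Time passes only in rows, so rows that repeat a pose let the fingers close. It gives the time, the measured TCP pose, the force, the opening and the grip force at its end, in the units of the state.
- bot.read_state(): the state, without advancing time (a new reading comes with each control period).
- viewer.capture(name): name is "scene" or "top" or "wrist"; returns (picture, depth): 400x640x3 uint8, blue, green, red; 400x640 float32, m along the optical axis (not along the pixel's ray), 0 where there is no reading.
- viewer.camera_info(name): a dict with "fx", "fy", "cx", "cy" (pixels), "world_to_cam" (4x4, takes a point from world to camera coordinates). Camera axes: x right, y down, z forward; pixel columns grow to the right and rows downward; lengths in m; the calibration is good to about 2 mm. A picture is of the moment at which its call begins: read the wrist's pose just before it. camera_info takes no time and is no camera call; for the wrist camera it gives the pose at the moment of the call.
- workorder.hand_in(): hands the job in; it is judged then, once.
Trained networks look in the newest picture that a camera, given by its name, has taken for a name from the list of things; names that differ only in an ending like _2 or _b are one class to them, and where a whole thing is asked for, a point or a joint stands for the part that bears it (a point fixed in the world has none). Each returns a list of dicts, best first, with "p" (0 to 1); they miss things now and then, are a little off and sometimes report something else, mostly with a low value. They report only what shows in the picture. A call takes as long as a camera call. They do not tell look-alikes from the thing itself.
- models.outline_of(camera, thing): "mask" (400x640 bool, what is visible of it).
- models.tip_of(camera, thing): "xyz" ([x, y, z] in m, in world coordinates, good to about 4 mm: a listed point, or the origin of a listed thing).
The state is a dict: "time_s": time; "joint_positions": joint angles; "qvel": joint speeds; "tau": joint torques, N m; "position": TCP position; "tcp_rot": TCP orientation; "force": force on the tool from outside, world axes, zero at the start; "moment": the same for the moment, N m; "opening": opening from 0.0 (shut) to 1.0 (fully open); "grasp_force": force on a finger pad.
Only numpy, scipy, OpenCV 4.12 (cv2) and the standard library are available. Lean on these libraries where they do the work, as an engineer would, in place of code of your own. Each camera call takes 0.05 s, during which the arm holds its last target. There are 200 camera calls.

TASK

The rebuilt pump is going into storage: take the two tapered rubber plugs out of their wooden blocks and close both of its open ports, the larger plug in the wide port and the smaller in the narrow one. Each plug goes in thin end down, fully home with its flange flat on the rim of the port, and is let go. Leave the other things on the bench where they are.

Things in the scene. Friction and masses are not known exactly. Their poses are not given: they have to be found in the camera images.
- pump: cast aluminium pump bolted down on a dark steel plate 100 mm (x) by 210 mm (y), 10 mm thick; it cannot move. Origin: centre of the plate's underside on the bench, z up. The casting is 76 by 160 mm, its top at 52 mm (61 mm at the shaft cap in the middle); two upright round necks stand on it at y = +58 mm (wide) and y = -58 mm (narrow), open at the top. It may be turned any way round
- wide_port (a point): centre of the mouth of the wide neck, at the level of its rim, 100 mm above the bench: bore 34 mm, 38 mm deep, neck 48 mm outside
- narrow_port (a point): centre of the mouth of the narrow neck, at the level of its rim, 83 mm above the bench: bore 24 mm, 25 mm deep, neck 35 mm outside
- wide_plug: larger black rubber plug, loose, about 70 g, upright in its block. Origin: centre of the thin lower end, z up along its axis. Round tapered stem 25 mm across at the end growing to 31 mm at 28 mm height; flange 46 mm across from 28 to 34 mm; on top a round grip 24 mm across from 34 to 64 mm
- wide_plug_seat (a point): point on the larger plug's axis at the underside of its flange, 28 mm above its thin end
- narrow_plug: smaller black rubber plug, loose, about 35 g, upright in its block. Origin: centre of the thin lower end, z up along its axis. Round tapered stem 15 mm across at the end growing to 21 mm at 22 mm height; flange 34 mm across from 22 to 27 mm; on top a round grip 18 mm across from 27 to 57 mm
- narrow_plug_seat (a point): point on the smaller plug's axis at the underside of its flange, 22 mm above its thin end
- wide_block: fixed wooden block, 80 by 80 by 36 mm, with a 34 mm upright hole through its middle; the larger plug stands in it, its flange on the block's top. Origin: centre of the underside
- narrow_block: fixed wooden block, 80 by 80 by 36 mm, with a 24 mm upright hole through its middle; the smaller plug stands in it, its flange on the block's top. Origin: centre of the underside
- pulley: loose steel belt pulley lying flat, 72 mm across, 28 mm high; to be left alone. Origin: centre of its underside
- bearing: loose steel ball-bearing ring lying flat, 62 mm outside, 30 mm hole, 16 mm high; to be left alone. Origin: centre of its underside
- rotor: loose alternator rotor standing upright, 88 mm across up to 87 mm, then a thin shaft to 132 mm; to be left alone. Origin: centre of its underside
- wrench: loose open-ended wrench lying flat, 170 mm long along its x, about 15 mm thick; to be left alone. Origin: centre of its underside
- grease_jar: loose grey grease jar, 60 mm across, 85 mm high; to be left alone. Origin: centre of its underside
Mind the look-alikes: they are no part of the job. Leave any blue or green look-alike of the wide_plug alone.

How it is judged (in metres and radians):
At the end, for the whole second after the job is handed in: The larger plug sits in the wide port and the smaller plug in the narrow port, at rest and thin end down: each flange's underside is within 3 mm above (4 mm below) the rim of its port, within 4 mm of its axis, and tilted less than 0.08 rad (horizontal distance between wide_plug_seat and wide_port below 0.004 m and z of wide_plug_seat in the frame of wide_port between -0.004 and 0.003 m and angle between each of wide_plug, narrow_plug's own z axis and vertical below 0.08 rad and linear speed of each of wide_plug, narrow_plug below 0.02 m/s and horizontal distance between narrow_plug_seat and narrow_port below 0.004 m and z of narrow_plug_seat in the frame of narrow_port between -0.004 and 0.003 m); the robot touches nothing.
It fails at once if the pulley is pushed away or knocked over (moved more than 25 mm, or tilted over) (distance of pulley from where it was at the start of the episode above 0.025 m or angle between pulley's own z axis and vertical above 0.5 rad).
It fails at once if the bearing is pushed away or knocked over (moved more than 25 mm, or tilted over) (distance of bearing from where it was at the start of the episode above 0.025 m or angle between bearing's own z axis and vertical above 0.5 rad).
It fails at once if the rotor is pushed away or knocked over (moved more than 25 mm, or tilted over) (distance of rotor from where it was at the start of the episode above 0.025 m or angle between rotor's own z axis and vertical above 0.5 rad).
It fails at once if the wrench is pushed away or knocked over (moved more than 25 mm, or tilted over) (distance of wrench from where it was at the start of the episode above 0.025 m or angle between wrench's own z axis and vertical above 0.5 rad).
It fails at once if the grease jar is pushed away or knocked over (moved more than 25 mm, or tilted over) (distance of grease_jar from where it was at the start of the episode above 0.025 m or angle between grease_jar's own z axis and vertical above 0.5 rad).
It also fails if it takes over 58 s, if anything falls off the work surface, if the arm or the gripper's body presses on something with over 40 N, if the wrist force passes 120 N, or if a joint passes its speed limit or range.

## Working session

There is one attempt and no reset: what is moved stays moved. The work goes in short steps, Python scripts to look and compute and a shell command to move; the robot and the scene stay as the last step left them, time stands still between calls to the robot, and variables do not carry over. Pictures are saved under pics/ and viewed, at most 10 in all, crops included, and the job is handed in when it is done.

```bash
ls; mkdir -p pics
python3 - <<'E'
from rig import bot, viewer, workorder, models
import cv2,numpy as np
s=bot.read_state(); print({k:np.round(v,3).tolist() for k,v in s.items()})
for n in("scene","top"):
    p,d=viewer.capture(n); cv2.imwrite(f"pics/{n}0.png",p); np.save(f"pics/{n}0.npy",d)
    i=viewer.camera_info(n); print(n,i["fx"],np.round(np.linalg.inv(i["world_to_cam"]),3).tolist())
E
```

```text
pics
{'time_s': 0.0, 'joint_positions': [-81.792, 30.279, 82.158, -0.002, 67.688, -10.228], 'qvel': [0.038, -0.177, -0.047, 0.036, -0.037, -0.032], 'tau': [-0.001, -44.005, -17.659, 0.063, 0.058, -0.0], 'position': [0.198, -0.592, 0.203], 'tcp_rot': [[0.949, 0.316, -0.0], [0.316, -0.949, 0.002], [0.0, -0.002, -1.0]], 'force': [-0.279, 0.617, -0.214], 'moment': [0.002, -0.018, -0.033], 'grasp_force': 0.0, 'opening': 0.996}
scene 415.28749707637894 [[0.312, 0.793, -0.524, 1.028], [0.95, -0.262, 0.169, -0.112], [-0.003, -0.551, -0.835, 0.887], [0.0, 0.0, 0.0, 1.0]]
top 512.3548855828572 [[-0.021, -0.992, 0.123, 0.381], [-1.0, 0.022, 0.006, 0.054], [-0.008, -0.123, -0.992, 1.365], [0.0, 0.0, 0.0, 1.0]]
```

View pics/scene0.png

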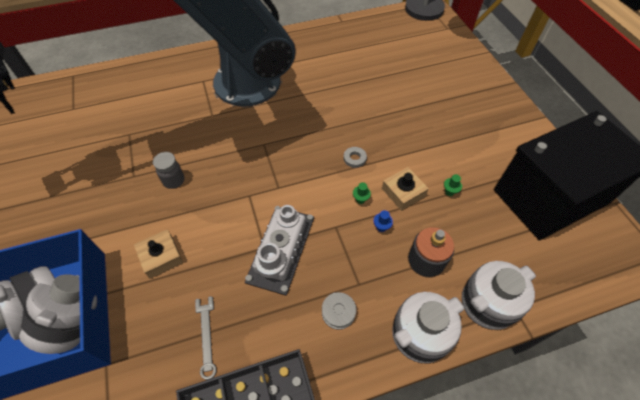

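View pics/top0.png

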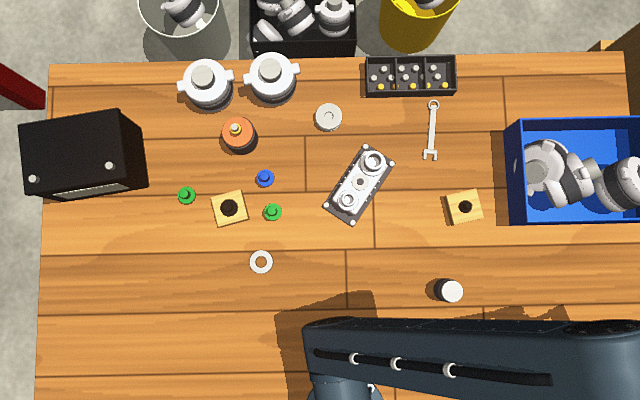

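The scene camera shows the pump at (280,250), with black plugs in blocks at (155,250) and (406,183). Candidates in the top picture:
- Black plug in the left block (229,207), which I expect is the larger one.
- Black plug in the right block (465,206), which I expect is the smaller one.
- Green look-alikes at (187,194) and (272,212), and a blue one at (265,178). None of these is part of the job.

The pump's wide neck is at (374,160) and its narrow neck at (347,199).

```bash
cat > h.py <<'E'
from rig import bot, viewer, workorder, models
import cv2,numpy as np
def cloud(n):
    i=viewer.camera_info(n); p,d=viewer.capture(n)
    v,u=np.mgrid[:400,:640]
    P=np.stack([(u-i["cx"])/i["fx"]*d,(v-i["cy"])/i["fy"]*d,d,np.ones_like(d)],-1)
    return p,d,(P@np.linalg.inv(i["world_to_cam"]).T)[...,:3]
def pix(n,X):
    i=viewer.camera_info(n); c=i["world_to_cam"]@np.r_[X,1]
    return np.array([i["fx"]*c[0]/c[2]+i["cx"],i["fy"]*c[1]/c[2]+i["cy"]])
def ring(P,c,r,z,dz=.005):
    "circle through the points at level z within r of c: enclosing circle, and mean"
    m=(np.hypot(P[...,0]-c[0],P[...,1]-c[1])<r)&(abs(P[...,2]-z)<dz)
    q=P[m]; 
    if len(q)<5: return len(q)
    e=cv2.minEnclosingCircle(q[:,:2].astype(np.float32))
    return len(q),np.round(e[0],4),round(e[1],4),np.round(q.mean(0),4)
E
python3 - <<'E'
from h import *
p,d,P=cloud("top")
for n,(u,v),z,r in(("L flange",(229,207),.042,.035),("L top",(229,207),.072,.035),("R flange",(465,206),.041,.035),("R top",(465,206),.071,.035),("wide",(374,160),.100,.04),("narrow",(347,199),.083,.04)):
    c=P[v,u]; print(n,np.round(c,4),ring(P,c,r,z))
for t in("wide_plug_seat","narrow_plug_seat","wide_port","narrow_port","wide_block","narrow_block","pump"):
    print(t,[(np.round(o["xyz"],4).tolist(),round(o["p"],2)) for o in models.tip_of("top",t)][:5])
a=cv2.resize(p[170:240,170:310],None,fx=4,fy=4,interpolation=2);b=cv2.resize(p[170:240,400:540],None,fx=4,fy=4,interpolation=2)
cv2.imwrite("pics/crop1.png",np.vstack([a,b]))
E
```

```text
L flange [0.5275 0.2833 0.0715] (309, array([0.5275, 0.2833]), 0.035, array([0.5279, 0.2827, 0.0409]))
L top [0.5275 0.2833 0.0715] (66, array([0.5301, 0.2884]), 0.0114, array([0.5302, 0.2886, 0.0724]))
R flange [ 0.5178 -0.3174  0.0643] (303, array([ 0.5177, -0.3174]), 0.0349, array([ 0.5174, -0.3167,  0.039 ]))
R top [ 0.5178 -0.3174  0.0643] (36, array([ 0.5206, -0.3241]), 0.009, array([ 0.5202, -0.3241,  0.0709]))
wide [ 0.6418 -0.0897  0.0663] (134, array([ 0.6359, -0.0862]), 0.024, array([ 0.6351, -0.0857,  0.1   ]))
narrow [ 0.5426 -0.0176  0.0619] (77, array([ 0.5415, -0.0197]), 0.0175, array([ 0.5421, -0.0202,  0.0832]))
wide_plug_seat [([0.6074, 0.1962, 0.029], 0.81), ([0.5313, 0.2881, 0.0341], 0.78), ([0.5693, 0.4027, 0.0278], 0.71), ([0.5227, 0.1725, 0.0279], 0.58)]
narrow_plug_seat [([0.5182, -0.3267, 0.0347], 0.49)]
wide_port [([0.6353, -0.0895, 0.0937], 0.63)]
narrow_port [([0.5428, -0.0197, 0.0816], 0.95)]
wide_block [([0.5304, 0.2922, 0.0023], 0.78)]
narrow_block [([0.5182, -0.3247, -0.0029], 0.97)]
pump [([0.5887, -0.0517, -0.005], 0.76)]
```

View pics/crop1.png

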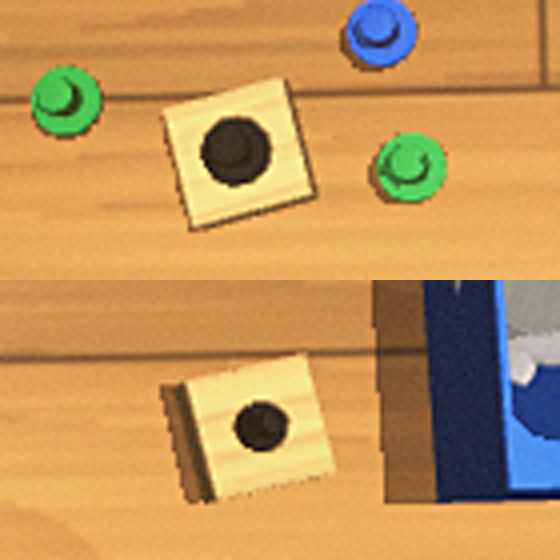

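Flange and grip radii (12 and 9 mm) confirm that the left plug, in the block at y=+0.29, is the larger and the right one is the smaller. The port spacing measures 115 mm against the 116 mm given. I'll go above the smaller plug first, with the fingers closing along world x.

```bash
python3 -m jog '[[0.6,0.39,-0.153,0,0,0,-71.6],[0.6,0.39,-0.153,0,0,0,-71.6],[0.6,0.39,-0.153,0,0,0,-71.6],[0.6,0.39,-0.153,0,0,0,-71.6],[0.6,0.39,-0.153,0,0,0,-71.6],[0.6,0.39,-0.153,0,0,0,-71.6],[0.6,0.39,-0.153,0,0,0,-71.6],[0.6,0.39,-0.153,0,0,0,-71.6],[0.6,0.39,-0.153,0,0,0,-71.6],[0.6,0.39,-0.153,0,0,0,-71.6],[0.6,0.39,-0.153,0,0,0,-71.6],[0.6,0.39,-0.153,0,0,0,-71.6]]'
python3 - <<'E'
from h import *
s=bot.read_state(); print(s["time_s"],s["position"],np.round(s["tcp_rot"],3).tolist())
p,d,P=cloud("wrist"); cv2.imwrite("pics/w1.png",p)
print("top",ring(P,(.520,-.324),.03,.071),"flange",ring(P,(.520,-.324),.03,.041,.002), pix("wrist",[.520,-.324,.071]))
print([(np.round(o["xyz"],4).tolist(),round(o["p"],2)) for o in models.tip_of("wrist","narrow_plug_seat")][:3])
E
```

```text
time_s: 2.0
position: [0.5187, -0.3251, 0.2039]
tcp_rot: [[0.001, 1.0, 0.0], [1.0, -0.001, -0.0], [-0.0, 0.0, -1.0]]
force: [0.4, 0.1, -0.6]
opening: 0.6
grasp_force: 0.0
2.0 [ 0.51871953 -0.32513693  0.2039373 ] [[0.001, 1.0, 0.0], [1.0, -0.001, -0.0], [-0.0, 0.0, -1.0]]
top (232, array([ 0.52  , -0.3254]), 0.009, array([ 0.5201, -0.325 ,  0.0715])) flange (374, array([ 0.5218, -0.3216]), 0.025, array([ 0.5202, -0.3223,  0.0417])) [322.52614646 184.95461015]
[([0.5235, -0.3277, 0.0362], 0.91)]
```

View pics/w1.png

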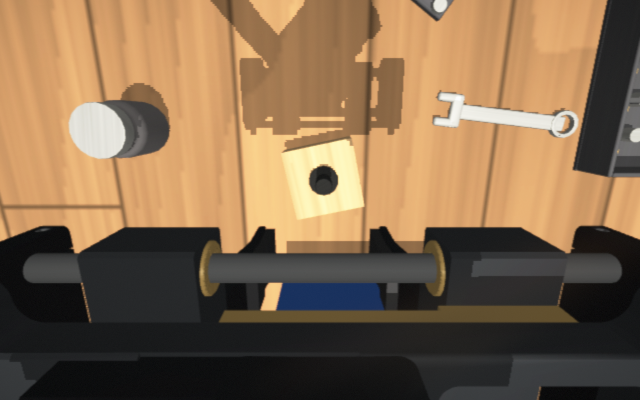

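The wrist view shows the narrow plug in its block at (323,180), at (0.5200,-0.3252), which agrees with the top view. The bin wall is visible behind the gripper, so I'll check clearance before descending.

Run:
```python
from h import *
d=np.load("pics/top0.npy"); i=viewer.camera_info("top"); v,u=np.mgrid[:400,:640]
P=(np.stack([(u-i["cx"])/i["fx"]*d,(v-i["cy"])/i["fy"]*d,d,np.ones_like(d)],-1)@np.linalg.inv(i["world_to_cam"]).T)[...,:3]
m=(P[...,0]>.4)&(P[...,0]<.8)&(P[...,1]<-.37)&(P[...,2]>.05)&(P[...,2]<.4)
q=P[m]; print("bin",q.min(0),q.max(0)); k=np.argmax(q[:,1]); print(q[k])
```

```text
bin [ 0.4703889  -0.78586438  0.05000104] [ 0.73193444 -0.44579276  0.15802232]
[ 0.62206253 -0.44579276  0.07305932]
```

```bash
python3 -m jog '[[0.6,0,0.001,0.05,0,0,0],[0.6,0,0.001,0.1,0,0,0],[0.6,0,0.001,0.13,0,0,0],[0.6,0,0.001,0.148,0,0,0],[0.6,0,0.001,0.148,0,0,0],[0,0,0.001,0.148,0,0,0],[0,0,0.001,0.148,0,0,0],[0,0,0.001,0.148,0,0,0],[0,0,0.001,0.148,0,0,0],[0,0,0.001,0.148,0,0,0],[0,0,0.001,0.148,0,0,0]]'
```

```text
time_s: 3.48
position: [0.5203, -0.3244, 0.0559]
tcp_rot: [[-0.001, 1.0, -0.0], [1.0, 0.001, 0.0], [0.0, -0.0, -1.0]]
force: [-0.2, -0.3, 0.1]
opening: 0.033
grasp_force: 0.0
```

Run:
```python
from h import *
p,d,P=cloud("wrist"); q,_,_=cloud("scene")
s=bot.read_state(); print(s["opening"],s["grasp_force"])
cv2.imwrite("pics/w2.png",np.vstack([p[60:400],cv2.resize(q[190:290,100:260],(640,400))])[:, :][:600])
cv2.imwrite("pics/w2.png",np.hstack([cv2.resize(p,(480,300)),cv2.resize(q[200:300,105:205],(300,300))]))
```

```text
0.015379562797596884 0.0
```

View pics/w2.png

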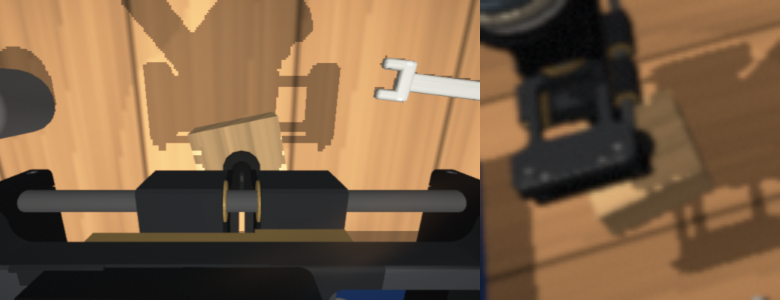

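The wrist picture shows the fingers fully shut at (240,200), with the plug's grip standing just in front of them at (240,160). It slipped out or was missed. I'll open, back up and measure again.

```bash
python3 -m jog '[[0.6,0,0,0,0,0,0],[0.6,0,0,0,0,0,0],[0.6,0,0,0,0,0,0],[0.6,0,0,0,0,0,0],[0.6,0,0,-0.05,0,0,0],[0.6,0,0,-0.1,0,0,0],[0.6,0,0,-0.1,0,0,0],[0.6,0,0,-0.1,0,0,0]]'
python3 - <<'E'
from h import *
s=bot.read_state(); print(s["position"])
p,d,P=cloud("wrist"); t,_,T=cloud("top")
for n,Q in(("wrist",P),("top",T)):
    print(n,ring(Q,(.520,-.324),.035,.071),ring(Q,(.520,-.324),.035,.060,.02))
X=np.array(s["position"]); 
for dx in(-.026,0,.026):
    u=pix("wrist",X+[dx,0,0]); print(u); cv2.circle(p,tuple(int(a) for a in u),4,(0,0,255),1)
    u=pix("wrist",X+[dx,0,-.011]); print(u); cv2.circle(p,tuple(int(a) for a in u),4,(0,255,0),1)
cv2.imwrite("pics/w3.png",np.hstack([p[100:400,80:560],cv2.resize(t[180:230,440:490],(300,300))]))
E
```

```text
time_s: 4.58
position: [0.5198, -0.3239, 0.1556]
tcp_rot: [[-0.001, 1.0, -0.001], [1.0, 0.001, 0.001], [0.001, -0.001, -1.0]]
force: [0.8, 0.0, -0.5]
opening: 0.596
grasp_force: 0.0
[ 0.51983082 -0.3239392   0.15555208]
wrist (312, array([ 0.5203, -0.3253]), 0.009, array([ 0.5201, -0.3247,  0.0715])) (901, array([ 0.5201, -0.3254]), 0.0169, array([ 0.5201, -0.3222,  0.0535]))
top (40, array([ 0.5207, -0.3243]), 0.0102, array([ 0.52  , -0.3244,  0.0709])) (128, array([ 0.5232, -0.3221]), 0.0313, array([ 0.5211, -0.3208,  0.0529]))
[279.96159529 233.71775368]
[282.19623239 227.58288755]
[322.12754358 233.79249215]
[322.15138198 227.65248781]
[364.3111771  233.86726197]
[362.12241056 227.72211573]
```

View pics/w3.png

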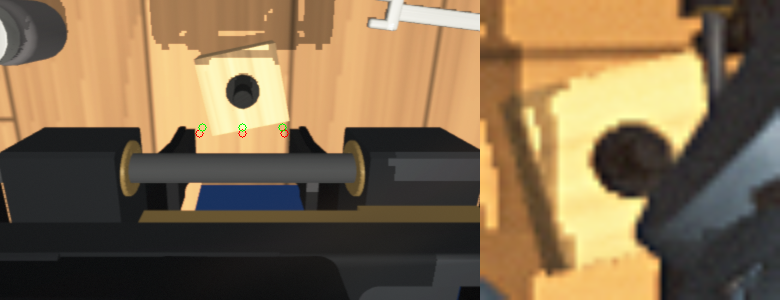

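The plug is still upright and unmoved at (0.520,-0.325), crop pixel (242,90), so the fingers missed it. I'll measure where the fingertips actually are from the wrist depth.

Run:
```python
from h import *
s=bot.read_state(); X=np.array(s["position"])
p,d,P=cloud("wrist"); R=P-X
for name,(u0,u1) in(("L",(235,285)),("R",(365,410))):
    for v in range(220,300,8):
        r=R[v,u0:u1]; k=(d[v,u0:u1]>0)&(r[:,2]>-.06)
        if k.any():
            q=r[k]; print(name,v,k.sum(),"x",np.round([q[:,0].min(),q[:,0].max()],3),"y",np.round([q[:,1].min(),q[:,1].max()],3),"z",np.round([q[:,2].min(),q[:,2].max()],3), "d",np.round(d[v,u0:u1][k].min(),3))
c=np.linalg.inv(viewer.camera_info("wrist")["world_to_cam"]); print(c.round(3))
m=(T:=None)
```

```text
L 228 9 x [-0.035 -0.031] y [0.01  0.011] z [0.021 0.024] d 0.168
L 236 22 x [-0.034 -0.026] y [0.006 0.012] z [0.021 0.036] d 0.156
L 244 27 x [-0.035 -0.026] y [0.002 0.012] z [0.023 0.046] d 0.146
L 252 38 x [-0.037 -0.026] y [-0.004  0.011] z [0.021 0.054] d 0.138
L 260 50 x [-0.022 -0.009] y [0.032 0.033] z [0.104 0.107] d 0.082
L 268 50 x [-0.022 -0.009] y [0.03  0.031] z [0.105 0.108] d 0.081
L 276 50 x [-0.022 -0.009] y [0.028 0.029] z [0.106 0.108] d 0.081
L 284 31 x [-0.031 -0.025] y [-0.009  0.011] z [0.047 0.081] d 0.113
L 292 30 x [-0.031 -0.026] y [-0.007  0.009] z [0.056 0.083] d 0.11
R 228 9 x [0.031 0.035] y [0.01  0.012] z [0.02  0.024] d 0.167
R 236 22 x [0.026 0.035] y [0.006 0.012] z [0.021 0.036] d 0.156
R 244 28 x [0.026 0.035] y [0.002 0.012] z [0.023 0.046] d 0.146
R 252 38 x [0.026 0.037] y [-0.004  0.012] z [0.02  0.055] d 0.137
R 260 45 x [0.012 0.024] y [0.032 0.033] z [0.104 0.107] d 0.081
R 268 45 x [0.012 0.023] y [0.03  0.031] z [0.105 0.108] d 0.081
R 276 44 x [0.012 0.023] y [0.028 0.029] z [0.106 0.109] d 0.081
R 284 33 x [0.026 0.032] y [-0.009  0.012] z [0.046 0.082] d 0.111
R 292 31 x [0.026 0.032] y [-0.007  0.01 ] z [0.056 0.084] d 0.11
[[ 1.     0.002 -0.002  0.52 ]
 [ 0.001 -0.967 -0.253 -0.254]
 [-0.002  0.253 -0.967  0.336]
 [ 0.     0.     0.     1.   ]]
```

The fingertips really sit about 20 mm above the reported TCP, not 11 mm below it, so they closed just over the plug's top. I'll check the tip level again with the fingers nearly at grip width.

```bash
python3 -m jog '[[0.25,0,0,0,0,0,0],[0.25,0,0,0,0,0,0],[0.25,0,0,0,0,0,0],[0.25,0,0,0,0,0,0]]'
python3 - <<'E'
from h import *
s=bot.read_state(); X=np.array(s["position"])
p,d,P=cloud("wrist"); R=P-X
m=(d>0)&(abs(R[...,0])<.05)&(abs(R[...,1])<.03)&(R[...,2]>-.05)&(R[...,2]<.05)
q=R[m]; print(len(q),q.min(0),q.max(0)); print(np.percentile(q[:,2],[0,1,5]))
t=q[q[:,2]<q[:,2].min()+.006]; print(t.min(0),t.max(0))
for k in(0,1):
    a=t[(t[:,0]>0)==k]; print(a.min(0),a.max(0))
E
```

```text
time_s: 5.22
position: [0.5203, -0.3244, 0.1558]
tcp_rot: [[-0.001, 1.0, -0.0], [1.0, 0.001, 0.0], [0.0, -0.0, -1.0]]
force: [0.3, -0.9, 0.3]
opening: 0.275
grasp_force: 0.0
1017 [-0.02249    -0.00952156  0.0188757 ] [0.02293988 0.01192719 0.04996427]
[0.0188757  0.01983479 0.02183071]
[-0.02070574 -0.00419328  0.0188757 ] [0.02120815 0.01176434 0.02481287]
[-0.02070574 -0.00419328  0.0188757 ] [-0.01187186  0.01176434  0.02481287]
[ 0.01228693 -0.00402786  0.01903904] [0.02120815 0.01168695 0.02480256]
```

Tip level is confirmed at about 19.5 mm above the reported TCP. To put the tips at z≈45 mm (flange top is 41), the reported TCP must go to z≈0.0255.

```bash
python3 -m jog '[[0.5,0,0,0.04,0,0,0],[0.5,0,0,0.08,0,0,0],[0.5,0,0,0.11,0,0,0],[0.5,0,0,0.12,0,0,0],[0.5,0,0,0.13,0,0,0],[0.5,0,0,0.13,0,0,0],[0,0,0,0.13,0,0,0],[0,0,0,0.13,0,0,0],[0,0,0,0.13,0,0,0],[0,0,0,0.13,0,0,0],[0,0,0,0.13,0,0,0]]'
```

```text
time_s: 6.65
position: [0.5205, -0.3245, 0.0263]
tcp_rot: [[-0.001, 1.0, 0.0], [1.0, 0.001, -0.0], [-0.0, 0.0, -1.0]]
force: [-0.7, 0.0, 3.7]
opening: 0.199
grasp_force: 30.0
```

Gripped: opening is 17.3 mm at 30 N. I'll lift and stop short of the narrow port to measure the port and the held plug together.

```bash
python3 -m jog '[[0,0,0,-0.04,0,0,0],[0,0,0,-0.09,0,0,0],[0,0,0,-0.13,0,0,0],[0,0.06,0.005,-0.13,0,0,0],[0,0.12,0.01,-0.13,0,0,0],[0,0.18,0.015,-0.13,0,0,0],[0,0.24,0.021,-0.13,0,0,0],[0,0.24,0.021,-0.13,0,0,0],[0,0.24,0.021,-0.13,0,0,0]]'
python3 - <<'E'
from h import *
s=bot.read_state(); X=np.array(s["position"]); print(X,s["opening"],s["grasp_force"])
p,d,P=cloud("wrist"); cv2.imwrite("pics/w4.png",p)
print("narrow port",ring(P,(.5415,-.0197),.03,.083,.003)); print("wide port",ring(P,(.6355,-.086),.035,.1,.003))
R=P-X; m=(d>0)&(abs(R[...,0])<.025)&(abs(R[...,1])<.04)&(R[...,2]<.06)&(R[...,2]>-.04); q=R[m]; print("held",len(q),q.min(0),q.max(0))
for z in np.arange(-.03,.06,.004):
    a=q[abs(q[:,2]-z)<.002]
    if len(a): print(round(z,3),len(a),a.min(0).round(4)[:2],a.max(0).round(4)[:2])
E
```

```text
time_s: 7.78
position: [0.5413, -0.0846, 0.1558]
tcp_rot: [[-0.002, 1.0, 0.0], [1.0, 0.002, -0.001], [-0.001, 0.0, -1.0]]
force: [0.7, -0.4, -0.3]
opening: 0.195
grasp_force: 30.0
[ 0.54130025 -0.08455629  0.15577845] 0.19468426830213148 29.999824636615813
narrow port (817, array([ 0.5412, -0.0201]), 0.0174, array([ 0.5412, -0.0198,  0.0834]))
wide port (1112, array([ 0.6357, -0.0863]), 0.0241, array([ 0.6354, -0.0802,  0.1004]))
held 2396 [-0.0188556  -0.00970934  0.01053715] [0.0192505  0.01636253 0.05986549]
0.01 16 [-0.0122  0.0097] [0.0131 0.0157]
0.014 565 [-0.0131  0.0012] [0.0136 0.0164]
0.018 174 [-0.0166  0.0022] [0.0147 0.0154]
0.022 174 [-0.0173  0.0008] [0.0174 0.0118]
0.026 177 [-0.017   0.0013] [0.0176 0.0119]
0.03 225 [-0.0172  0.0011] [0.0176 0.0119]
0.034 206 [-0.0171  0.0017] [0.0176 0.0121]
0.038 217 [-0.0173  0.0033] [0.0175 0.012 ]
0.042 235 [-0.0177  0.0052] [0.0182 0.012 ]
0.046 192 [-0.0186 -0.0092] [0.019 0.012]
0.05 140 [-0.0189  0.0092] [0.0193 0.0119]
0.054 46 [-0.0184  0.011 ] [0.0188 0.0122]
0.058 29 [-0.0084 -0.0097] [ 0.0089 -0.0009]
```

View pics/w4.png

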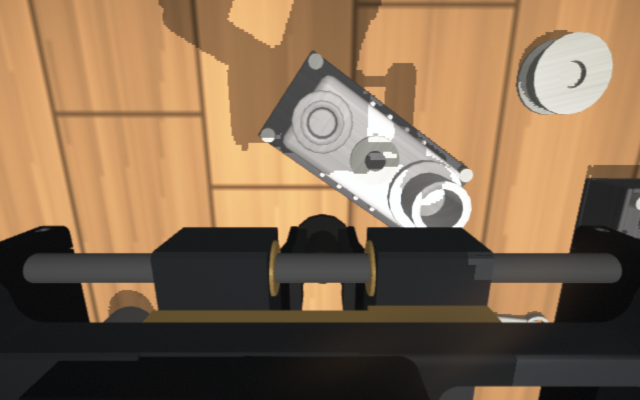

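The wrist view shows the narrow port at (322,122), the wide port at (440,205), and the plug's flange between the fingers at (322,232). The port is at (0.5412,-0.0200) and the held flange's axis is about 0.6 mm behind the TCP. So I shift +65 mm along tool x and lower 82.5 mm, in stages.

```bash
python3 -m jog '[[0,0.04,0,0,0,0,0],[0,0.065,0,0,0,0,0],[0,0.065,0,0,0,0,0],[0,0.065,0,0.03,0,0,0],[0,0.065,0,0.05,0,0,0],[0,0.065,0,0.06,0,0,0],[0,0.065,0,0.07,0,0,0],[0,0.065,0,0.075,0,0,0],[0,0.065,0,0.075,0,0,0]]'
```

```text
time_s: 8.95
position: [0.5411, -0.0196, 0.0808]
tcp_rot: [[-0.0, 1.0, -0.0], [1.0, 0.0, -0.0], [-0.0, -0.0, -1.0]]
force: [0.5, 0.2, -0.1]
opening: 0.197
grasp_force: 30.0
```

```bash
python3 -m jog '[[0,0,0,0.004,0,0,0],[0,0,0,0.007,0,0,0],[0,0,0,0.008,0,0,0],[0,0,0,0.008,0,0,0]]'
```

```text
time_s: 9.45
position: [0.5411, -0.0193, 0.0733]
tcp_rot: [[-0.001, 1.0, 0.0], [1.0, 0.001, -0.0], [-0.0, 0.0, -1.0]]
force: [-0.2, 0.9, 3.2]
opening: 0.199
grasp_force: 30.0
```

Flange contact at 3 N at the expected height. I'll release, lift and go over the larger plug.

```bash
python3 -m jog '[[0.45,0,0,0,0,0,0],[0.45,0,0,0,0,0,0],[0.45,0,0,0,0,0,0],[0.45,0,0,-0.02,0,0,0],[0.45,0,0,-0.06,0,0,0],[0.45,0,0,-0.11,0,0,0],[0.45,0.06,-0.002,-0.12,0,0,0],[0.45,0.12,-0.004,-0.12,0,0,0],[0.45,0.18,-0.006,-0.12,0,0,0],[0.45,0.24,-0.008,-0.12,0,0,0],[0.45,0.308,-0.011,-0.12,0,0,0],[0.45,0.308,-0.011,-0.12,0,0,0],[0.45,0.308,-0.011,-0.12,0,0,0],[0.45,0.308,-0.011,-0.12,0,0,0]]'
python3 - <<'E'
from h import *
s=bot.read_state(); X=np.array(s["position"]); print(X)
p,d,P=cloud("wrist"); t,_,T=cloud("top")
print("L top",ring(P,(.530,.2885),.02,.072,.003))
print("narrow plug flange top .088:",ring(T,(.5412,-.02),.022,.088,.003),"grip top .118",ring(T,(.5412,-.02),.022,.118,.003))
cv2.imwrite("pics/w5.png",np.hstack([cv2.resize(p,(480,300)),cv2.resize(t[140:240,300:400],(300,300))]))
E
```

```text
time_s: 11.2
position: [0.53, 0.2871, 0.1927]
tcp_rot: [[0.001, 1.0, -0.001], [1.0, -0.001, -0.001], [-0.001, -0.001, -1.0]]
force: [0.3, 0.0, 0.7]
opening: 0.457
grasp_force: 0.0
[0.52995842 0.28706451 0.19266835]
L top (429, array([0.5308, 0.2887]), 0.0122, array([0.5307, 0.2895, 0.0726]))
narrow plug flange top .088: (65, array([ 0.5415, -0.0199]), 0.017, array([ 0.5397, -0.0199,  0.088 ])) grip top .118 (30, array([ 0.5412, -0.0199]), 0.0085, array([ 0.5406, -0.0197,  0.1179]))
```

View pics/w5.png

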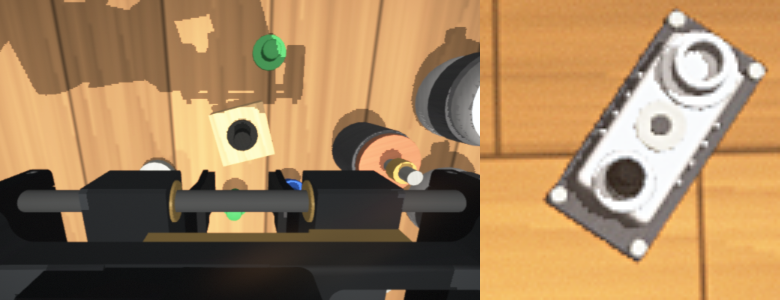

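The narrow plug is fully home: its flange is centred at (0.5415,-0.0199) with its top at z 0.088. The wrist view shows the larger plug at (242,135) in the reduced picture, measured at (0.5307,0.289). I'll descend and grip.

```bash
python3 -m jog '[[0.5,0.002,0.001,0.05,0,0,0],[0.5,0.002,0.001,0.1,0,0,0],[0.5,0.002,0.001,0.14,0,0,0],[0.5,0.002,0.001,0.158,0,0,0],[0.5,0.002,0.001,0.166,0,0,0],[0.5,0.002,0.001,0.166,0,0,0],[0,0.002,0.001,0.166,0,0,0],[0,0.002,0.001,0.166,0,0,0],[0,0.002,0.001,0.166,0,0,0],[0,0.002,0.001,0.166,0,0,0],[0,0.002,0.001,0.166,0,0,0]]'
```

```text
time_s: 12.68
position: [0.5313, 0.2909, 0.0277]
tcp_rot: [[-0.001, 1.0, 0.001], [1.0, 0.001, 0.0], [0.0, 0.001, -1.0]]
force: [-0.6, -0.5, 5.5]
opening: 0.268
grasp_force: 30.0
```

```bash
python3 -m jog '[[0,0,0,-0.05,0,0,0],[0,0,0,-0.1,0,0,0],[0,0,0,-0.16,0,0,0],[0,-0.055,0.013,-0.16,0,0,0],[0,-0.11,0.026,-0.16,0,0,0],[0,-0.165,0.039,-0.16,0,0,0],[0,-0.22,0.052,-0.16,0,0,0],[0,-0.275,0.065,-0.16,0,0,0],[0,-0.33,0.078,-0.16,0,0,0],[0,-0.385,0.091,-0.16,0,0,0],[0,-0.442,0.104,-0.16,0,0,0],[0,-0.442,0.104,-0.16,0,0,0],[0,-0.442,0.104,-0.16,0,0,0],[0,-0.442,0.104,-0.16,0,0,0]]'
python3 - <<'E'
from h import *
s=bot.read_state(); X=np.array(s["position"]); print(X,s["opening"],s["grasp_force"])
p,d,P=cloud("wrist"); cv2.imwrite("pics/w6.png",p)
print("wide port",ring(P,(.6355,-.086),.035,.1,.003)); print("narrow flange",ring(P,(.5412,-.02),.022,.088,.003))
R=P-X; m=(d>0)&(abs(R[...,0])<.03)&(abs(R[...,1])<.04)&(R[...,2]<.022)&(R[...,2]>-.04); q=R[m]
for z in np.arange(-.03,.022,.003):
    a=q[abs(q[:,2]-z)<.0015]
    if len(a): print(round(z,3),len(a),a.min(0).round(4)[:2],a.max(0).round(4)[:2])
E
```

```text
time_s: 14.42
position: [0.6346, -0.1496, 0.1866]
tcp_rot: [[-0.002, 1.0, -0.001], [1.0, 0.002, 0.001], [0.001, -0.001, -1.0]]
force: [-0.5, 0.2, -0.6]
opening: 0.267
grasp_force: 30.0
[ 0.63455612 -0.14960478  0.1865562 ] 0.2672620606338995 30.00006424728781
wide port (1273, array([ 0.6362, -0.087 ]), 0.024, array([ 0.6361, -0.0862,  0.1005]))
narrow flange (812, array([ 0.542 , -0.0208]), 0.0171, array([ 0.5456, -0.023 ,  0.0885]))
0.009 16 [-0.0163  0.0116] [0.0184 0.0207]
0.012 98 [-0.0192  0.0023] [0.0201 0.0214]
0.015 1237 [-0.0195 -0.0015] [0.0192 0.0211]
0.018 63 [-0.0183 -0.0003] [0.0176 0.0201]
0.021 111 [-0.0204  0.0008] [0.0206 0.0117]
```

Port and held plug are both measured: the port is 1.6 mm and 62.6 mm ahead of the TCP in world x and y, and the plug axis is 1.6 mm behind the TCP. So the shift is +64 mm in tool x and +1 mm in tool y, then down about 95 mm.

```bash
python3 -m jog '[[0,0.04,0.001,0,0,0,0],[0,0.064,0.001,0,0,0,0],[0,0.064,0.001,0,0,0,0],[0,0.064,0.001,0.03,0,0,0],[0,0.064,0.001,0.055,0,0,0],[0,0.064,0.001,0.065,0,0,0],[0,0.064,0.001,0.075,0,0,0],[0,0.064,0.001,0.085,0,0,0],[0,0.064,0.001,0.085,0,0,0],[0,0.064,0.001,0.085,0,0,0]]'
```

```text
time_s: 15.72
position: [0.6363, -0.0873, 0.1022]
tcp_rot: [[-0.001, 1.0, 0.0], [1.0, 0.001, -0.0], [-0.0, 0.0, -1.0]]
force: [0.6, 0.8, -0.1]
opening: 0.268
grasp_force: 30.0
```

No contact force yet. The reported pose jitters by about 1 mm, so I'll average a few readings and look at the flange against the neck.

Run:
```python
from h import *
A=[]
for k in range(6):
    p,d,P=cloud("wrist"); s=bot.read_state(); X=np.array(s["position"])
    m=(d>0)&(abs(P[...,0]-X[0])<.03)&(abs(P[...,1]-X[1])<.04)&(abs(P[...,2]-X[2]-.0145)<.0025); q=P[m]
    n=(d>0)&(abs(P[...,0]-X[0])<.03)&(abs(P[...,1]-X[1])<.04)&(abs(P[...,2]-.1)<.003); r=P[n]
    A.append(np.r_[X,q[:,1].max(),(q[:,0].min()+q[:,0].max())/2,r[:,1].max() if len(r) else 0,len(r)])
print(np.round(A,4)); print(np.mean(A,0).round(4), s["force"])
```

```text
[[ 6.364e-01 -8.730e-02  1.023e-01 -6.580e-02  6.362e-01 -6.280e-02
   8.410e+02]
 [ 6.364e-01 -8.730e-02  1.023e-01 -6.600e-02  6.367e-01 -6.270e-02
   8.420e+02]
 [ 6.364e-01 -8.730e-02  1.023e-01 -6.590e-02  6.367e-01 -6.280e-02
   8.480e+02]
 [ 6.363e-01 -8.730e-02  1.023e-01 -6.610e-02  6.363e-01 -6.280e-02
   8.410e+02]
 [ 6.364e-01 -8.730e-02  1.022e-01 -6.610e-02  6.363e-01 -6.260e-02
   8.430e+02]
 [ 6.364e-01 -8.730e-02  1.022e-01 -6.610e-02  6.363e-01 -6.280e-02
   8.420e+02]]
[ 6.364000e-01 -8.730000e-02  1.023000e-01 -6.600000e-02  6.364000e-01
 -6.270000e-02  8.428333e+02] [ 0.77228127  0.69309155 -0.57438799]
```

The flange axis is 2 mm short of the neck axis in y, so I'll shift +2 mm along tool x and seat it.

```bash
python3 -m jog '[[0,0.002,0,0,0,0,0],[0,0.002,0,0.002,0,0,0],[0,0.002,0,0.006,0,0,0],[0,0.002,0,0.009,0,0,0],[0,0.002,0,0.011,0,0,0],[0,0.002,0,0.011,0,0,0]]'
```

```text
time_s: 16.77
position: [0.6359, -0.0853, 0.0917]
tcp_rot: [[-0.001, 1.0, -0.0], [1.0, 0.001, -0.0], [-0.0, -0.0, -1.0]]
force: [-1.7, 0.7, 4.7]
opening: 0.268
grasp_force: 30.0
```

Contact at 5 N at the expected height. I'll release, rise clear and check.

```bash
python3 -m jog '[[0.5,0,0,0,0,0,0],[0.5,0,0,0,0,0,0],[0.5,0,0,0,0,0,0],[0.5,0,0,-0.02,0,0,0],[0.5,0,0,-0.06,0,0,0],[0.5,0,0,-0.12,0,0,0],[0.5,-0.06,0,-0.14,0,0,0],[0.5,-0.06,0,-0.14,0,0,0],[0.5,-0.06,0,-0.14,0,0,0]]'
python3 - <<'E'
from h import *
w,d,P=cloud("wrist"); t,_,T=cloud("top")
for n,Q in(("wrist",P),("top",T)):
    print(n,"wide flange .106",ring(Q,(.636,-.0865),.028,.106,.003),"grip .136",ring(Q,(.636,-.0865),.028,.136,.003))
    print(n,"narrow flange .088",ring(Q,(.5412,-.02),.022,.088,.003),"grip .118",ring(Q,(.5412,-.02),.022,.118,.003))
cv2.imwrite("pics/end.png",np.hstack([cv2.resize(w,(480,300)),cv2.resize(t[140:240,300:400],(300,300))]))
E
```

```text
time_s: 17.9
position: [0.6355, -0.1452, 0.2301]
tcp_rot: [[0.0, 1.0, -0.001], [1.0, -0.0, 0.001], [0.001, -0.001, -1.0]]
force: [-0.7, 0.5, -0.4]
opening: 0.497
grasp_force: 0.0
wrist wide flange .106 (1220, array([ 0.6359, -0.0875]), 0.023, array([ 0.636 , -0.0863,  0.1067])) grip .136 (583, array([ 0.6359, -0.0874]), 0.0119, array([ 0.636 , -0.0872,  0.1366]))
wrist narrow flange .088 (581, array([ 0.5414, -0.0206]), 0.017, array([ 0.5455, -0.0228,  0.0885])) grip .118 (366, array([ 0.5415, -0.0209]), 0.0093, array([ 0.5419, -0.0208,  0.1183]))
top wide flange .106 (103, array([ 0.6361, -0.0865]), 0.0232, array([ 0.6349, -0.0809,  0.1062])) grip .136 (57, array([ 0.6362, -0.0866]), 0.012, array([ 0.6358, -0.0858,  0.136 ]))
top narrow flange .088 (64, array([ 0.5408, -0.0198]), 0.0167, array([ 0.5388, -0.0192,  0.0878])) grip .118 (30, array([ 0.541 , -0.0197]), 0.0086, array([ 0.5408, -0.0199,  0.1184]))
```

View pics/end.png

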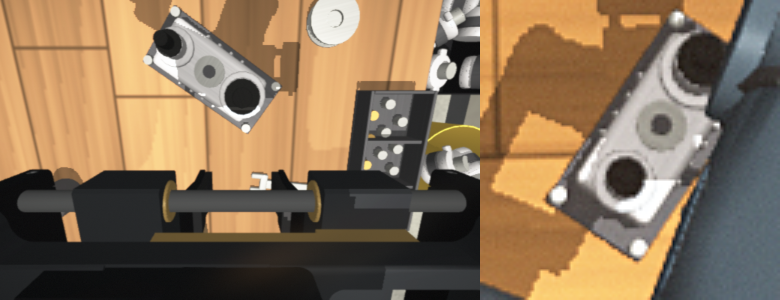

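Both plugs sit upright and centred in their ports, at (168,42) and (242,95). The flange tops are at 88 and 106 mm as required, and the gripper is clear.

```bash
python3 -c "
from rig import workorder
print(workorder.hand_in())"
```

```text
the job is handed in; nothing more can be done
None
```

Both plugs are fully home and released, the larger in the wide port and the smaller in the narrow one, and I handed the job in at about 18 s; no verdict came back.

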